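Find the heavy column by feel and load it in the column compartment

TASK

Three closed column cases on the mat look alike, but only one holds the heavy preparative column: find it by lifting, lay it flat in the pocket of the pulled-out tray without dropping it in, let go, and then push the tray by its bar fully home against its stop. The other two cases must end up lying flat on the mat or bench, right side up, and the two vials on the mat and the wrench on the compartment must stay where they are.

Things in the scene. Friction and masses are not known exactly. Their poses are not given: they have to be found in the camera images.
- case_a: closed white case, 180 x 46 x 44 mm (own x, y, z), origin at the centre of its underside, z up. case_a, case_b and case_c look identical; names tell nothing of the contents. Grip across the 46 mm in mid-length, fingertips e.g. 16 mm above the underside
- case_b: second case, same shape and frame as case_a. Hidden inside, centred: one of the three cases has a heavy steel column, another a slim light column, the third only packing; which is which changes at every start
- case_c: third case, same shape and frame as case_a. Whole weights to 10 %: with the heavy column 0.51 kg (5 N), with the light column 0.24 kg (2.4 N), with packing only 0.1 kg (1 N)
- mat: flat grey bench mat, 300 x 430 x 3 mm (x, y, z), fixed; origin at the centre of its underside (z = 0). The three cases lie on it side by side, about 135 mm apart along its y, lengths roughly along its x
- oven: pale grey-green column compartment, a fixed box 300 mm wide (its x), 300 mm deep, 115 mm tall, with an open slot in its front. Origin: at bench height in the middle of the front face; its y axis points straight out of the front (the way the tray pulls out), its body lies on the -y side. The slot is 240 mm wide, from 10 to 85 mm above the bench
- tray: aluminium tray sliding along the compartment's y. Origin: centre of its pocket's floor, 22 mm above the bench; axes as the compartment's. Pocket 196 x 62 mm inside (x, y), lips 12 mm high, 6 mm thick at both ends and the four corners; the middle 136 mm of the long sides is open for fingers. Origin to front face: 102 to 127 mm outside at the start, 48 mm inside when home
- tray_handle (a point): middle of the tray's steel grab bar, a 12 mm round bar 150 mm long parallel to the pocket's x, on two posts, 85 mm above the bench and 92 mm from the pocket's centre towards +y of the compartment. Moves with the tray. 44 mm in front of the front face when home. The tray slides with about 2 N of friction, no latch or spring; at the stop the resistance rises sharply
- vial_1: capped amber glass vial, 22 mm across, 40 mm tall, standing on the mat near its far edge between two cases; origin at the centre of its underside; bystander
- vial_2: the same kind of vial, on the mat near its robot-side edge between two cases; origin at the centre of its underside; bystander
- wrench: steel open-ended wrench 140 mm long lying on top of the compartment, towards its rear; origin at the centre of its underside; bystander
There are look-alikes about, which are no part of the job. What is shaped like the case_b but purple is not meant. What is shaped like the case_a but green is not meant.

How it is judged:
By the outcome, as a careful person would: the job done as asked, in the order asked, and still so for the second after the job is handed in, with the robot touching nothing.
It also fails if it takes over 69 s, if anything falls off the work surface, if the arm or the gripper's body presses on something with over 40 N, if the wrist force passes 120 N, or if a joint passes its speed limit or range.

ROBOT

A 7-joint arm with a two-finger parallel gripper is mounted at the origin on the work surface. World frame = base frame: x ahead of the robot, y to its left, z up, the work surface at z = 0. Lengths are in m, angles in rad, forces in N, time in s.
With the tool pointing down it reaches from about 0.4 to 0.85 m from the base axis. Payload 4.5 kg.
Tool frame: the origin (TCP) lies on the centre line of the jaws, within the pads' length; the fingertips stand 8 mm ahead of it and the grasp point (between the pads) lies 11 mm behind it; x points along the fingers, y is the direction in which the jaws open and shut, and the axes are right-handed (so a half turn about x gives the same grasp; the last joint's range is limited). The gripper opens to 88 mm and grips with 3 to 60 N. Pads are 18 mm wide; open, the fingers measure 123 mm over their backs; the gripper's body (75 mm by 187 mm) begins 45 mm behind the grasp point.
Start: joints at [-1.159, 0.689, -0.195, 1.565, 0.157, 0.902, -0.215], TCP at [0.231, 0.581, 0.247] pointing down, gripper open.
Joint ranges: [-3.01, 3.01], [-0.46, 2.08], [-1.47, 1.51], [0.13, 2.56], [-1, 4.14], [0.04, 2.09], [-2.66, 2.66]. Speed limits (rad/s): [2.57, 2.57, 3.14, 3.14, 3.14, 3.14, 3.14].

INTERFACE

Orientations are given as a 3x3 rotation matrix whose columns are the frame's x, y, z axes.
In Python, from rig import env gives the robot as it stands. The module is installed in compiled form; this text tells all that it offers.
- The arm moves only by the tool apply_moves, never from a script. Its argument "plan" is a list of rows, each a list of 7 numbers: the shift along the tool's x, y, z in cm, then the turn, a rotation vector about the tool's x, y, z in degrees, then the gripper command: -1 is shut, 1 is fully open, values between are in proportion. In form: [[x, y, z, rx, ry, rz, hand], ...]. A call has 1 to 5 rows; each row is the pose to reach, as a shift and turn from the pose measured when the call began, along the tool's axes at that moment; what a row does not reach only later rows make up. A row lasts 1/10 s, in which the tool goes at most 50 mm and 8.59 degrees, less where a joint would pass 70% of its speed; a pose out of reach is approached as far as the arm can. A call with a gripper value outside its range is refused whole. The fingers move at their own pace and stop on an object; "squeeze" is the grip in N (left out, the last holds). Time passes only in rows, so rows that repeat a pose let the fingers close. It gives the time, the measured TCP pose, the force and the opening at its end, in the units of the state.
- env.state(): the state, without advancing time (a new reading comes with each control period).
- env.grab_frame(name): name is "scene" or "top" or "wrist"; returns (picture, depth): 384x512x3 uint8, red, green, blue; 384x512 float32, m along the optical axis (not along the pixel's ray), 0 where there is no reading.
- env.camera_model(name): a dict with "intrinsics" (3x3 intrinsics, pixels), "pose" (4x4, takes a point from camera to world coordinates). Camera axes: x right, y up, looking along -z (the intrinsics and any distortion apply to the point x, -y, -z); pixel columns grow to the right and rows downward; lengths in m; the calibration is good to about 2 mm. A picture is of the moment at which its call begins: read the wrist's pose just before it. camera_model takes no time and is no camera call; for the wrist camera it gives the pose at the moment of the call.
- env.hand_in(): hands the job in, once; it reports no verdict.
The state is a dict: "t": time; "joints": joint angles; "dq": joint speeds; "joint_torque": joint torques, N m; "eef_pos": TCP position; "eef_rot": TCP orientation; "ft_force": force on the tool from outside, world axes, zero at the start; "torque": the same for the moment, N m; "finger_gap": finger opening in m.
Only numpy, scipy, OpenCV 4.12 (cv2) and the standard library are available. Lean on these libraries where they do the work, as an engineer would, in place of code of your own. Each camera call takes 0.05 s, during which the arm holds its last target.

## Working session

There is one attempt and no reset: what is moved stays moved. The work goes in short steps, Python scripts to look and compute and a tool call to move; the robot and the scene stay as the last step left them, time stands still between calls to the robot, and variables do not carry over. Pictures are saved under pics/ and viewed, and the job is handed in when it is done.

Besides the shell and the picture viewer there is one more tool, called after ">>>" by a JSON object that holds its "op" and its "data", one argument or row to a line. apply_moves: Moves the arm, as the interface text tells. Its arguments: {"type":"object","properties":{"plan":{"type":"array"},"squeeze":{"type":"number"}},"required":["plan"]}

```bash
mkdir -p pics; ls
cat > h.py <<'E'
import numpy as np, cv2
from rig import env
def grab(n):
    m=env.camera_model(n); p,d=env.grab_frame(n)
    np.savez('last_%s.npz'%n,p=p,d=d,K=m['intrinsics'],T=m['pose']); return p,d
def load(n):
    z=np.load('last_%s.npz'%n); return z['p'],z['d'],z['K'],z['T']
def world(n,pts=None):
    p,d,K,T=load(n)
    v,u=np.mgrid[:384,:512]
    X=(u-K[0,2])/K[0,0]*d; Y=-(v-K[1,2])/K[1,1]*d
    P=np.stack([X,Y,-d],-1)@T[:3,:3].T+T[:3,3]
    P[d==0]=np.nan
    return P
def save(p,name): cv2.imwrite('pics/'+name,p[:,:,::-1])
E
python3 - <<'E'
from h import *
s=env.state(); print({k:np.round(v,3) for k,v in s.items()})
for n in ('scene','top'):
    p,d=grab(n); save(cv2.resize(p,(800,600)),n+'0.png'); m=env.camera_model(n); print(m)
E
```

```text
pics
{'t': np.float64(0.0), 'joints': array([-1.159,  0.69 , -0.195,  1.566,  0.157,  0.902, -0.215]), 'dq': array([-0.001,  0.   , -0.001, -0.001,  0.   , -0.001, -0.   ]), 'joint_torque': array([ 0.0000e+00, -5.2756e+01, -1.2670e+00, -1.5343e+01, -5.3000e-02,
        6.0000e-03,  0.0000e+00]), 'eef_pos': array([0.23 , 0.58 , 0.246]), 'eef_rot': array([[-0.001,  0.369,  0.93 ],
       [-0.002,  0.93 , -0.369],
       [-1.   , -0.002,  0.   ]]), 'ft_force': array([-0.847, -0.127,  0.156]), 'torque': array([-0.005,  0.004,  0.024]), 'finger_gap': np.float64(0.088)}
{'intrinsics': array([[478.5304921 ,   0.        , 251.8374839 ],
       [  0.        , 478.5304921 , 188.84414015],
       [  0.        ,   0.        ,   1.        ]]), 'pose': array([[-0.59461826, -0.62408818,  0.50689553,  1.21574386],
       [ 0.80387607, -0.45005135,  0.38889208,  0.53807942],
       [-0.01457393,  0.63872351,  0.7692983 ,  1.29099698],
       [ 0.        ,  0.        ,  0.        ,  1.        ]])}
{'intrinsics': array([[441.97026312,   0.        , 252.80565894],
       [  0.        , 441.97026312, 186.0726992 ],
       [  0.        ,   0.        ,   1.        ]]), 'pose': array([[ 2.89103442e-02,  9.88646757e-01, -1.47450950e-01,
         2.09147406e-01],
       [-9.99581367e-01,  2.84269415e-02, -5.38509837e-03,
        -8.45042493e-02],
       [-1.13238052e-03,  1.47544907e-01,  9.89054709e-01,
         1.65250164e+00],
       [ 0.00000000e+00,  0.00000000e+00,  0.00000000e+00,
         1.00000000e+00]])}
```

View pics/scene0.png

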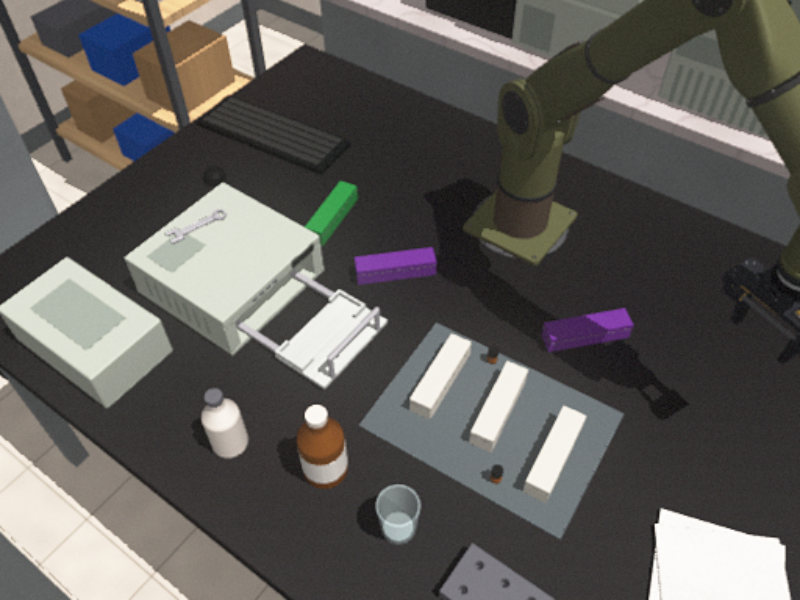

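View pics/top0.png

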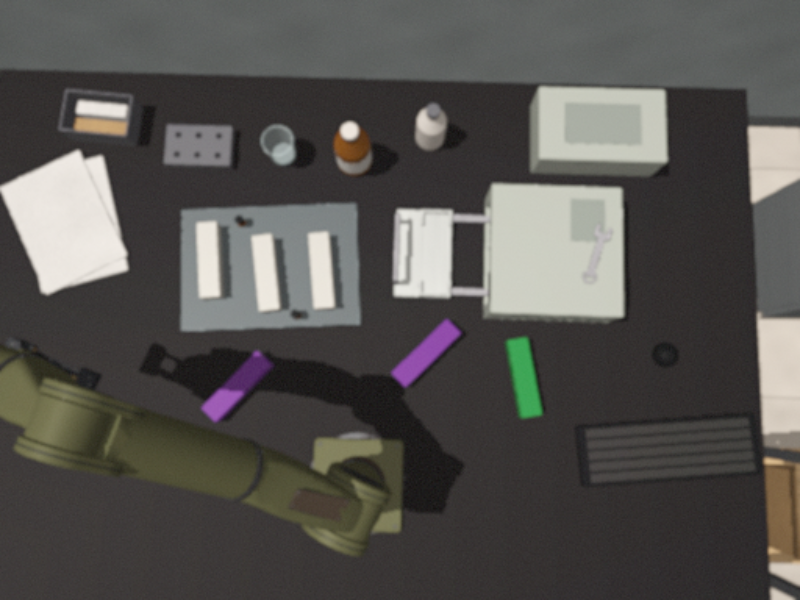

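The top view (800x600) shows three white cases on the grey mat at (208,260), (265,272) and (321,270). Two purple cases at (237,385) and (426,352) and a green one at (524,377) are the look-alikes. The vials are at (243,220) and (298,314). The tray pocket is at about (428,253), and its bar at (403,250). The compartment with the wrench is at (556,252). The other pale box at (600,130) has no tray.

Next I measure poses from depth.

Run:
```python
from h import *
p,d,K,T=load('top'); P=world('top'); hsv=cv2.cvtColor(p,cv2.COLOR_RGB2HSV)
z=P[...,2]
def rect(mask,lab):
    n,l,st,c=cv2.connectedComponentsWithStats(mask.astype(np.uint8))
    for i in range(1,n):
        if st[i,4]<15: continue
        q=P[l==i]; q=q[~np.isnan(q[:,0])]
        (cx,cy),(w,h),a=cv2.minAreaRect((q[:,:2]*1000).astype(np.float32))
        print(lab,st[i],'c',round(cx,1),round(cy,1),'wh',round(w,1),round(h,1),'a',round(a,1),'z',np.round(np.percentile(q[:,2],[5,50,95])*1000,1))
reg=np.zeros(z.shape,bool); reg[128:212,112:235]=1
print('mat z',np.nanmedian(z[140:200,180:190])*1000,'bench',np.nanmedian(z[100:120,100:105]))
rect(reg&(z>.035),'case/vial')
reg=np.zeros(z.shape,bool); reg[120:215,300:405]=1
rect(reg&(z>.105),'oven')
reg=np.zeros(z.shape,bool); reg[125:200,245:300]=1
rect(reg&(z>.07)&(z<.1),'bar')
rect(reg&(z>.012)&(z<.028),'pocketfloor')
rect(reg&(z>.03)&(z<.045),'lips')
big=cv2.resize(p[110:215,105:310],(800,410),interpolation=cv2.INTER_CUBIC); save(big,'crop0.png')
# scene as check
P2=world('scene'); z2=P2[...,2]; p2=load('scene')[0]
def rect2(mask,lab):
    n,l,st,c=cv2.connectedComponentsWithStats(mask.astype(np.uint8))
    for i in range(1,n):
        if st[i,4]<20: continue
        q=P2[l==i]
        (cx,cy),(w,h),a=cv2.minAreaRect((q[:,:2]*1000).astype(np.float32))
        print(lab,st[i],'c',round(cx,1),round(cy,1),'wh',round(w,1),round(h,1),'a',round(a,1),'z',np.round(np.percentile(q[:,2],[5,50,95])*1000,1))
reg=np.zeros(z2.shape,bool); reg[205:325,225:405]=1
rect2(reg&(z2>.042),'S case')
reg=np.zeros(z2.shape,bool); reg[170:250,150:250]=1
rect2(reg&(z2>.082)&(z2<.1),'S bar')
reg=np.zeros(z2.shape,bool); reg[110:230,75:215]=1
rect2(reg&(z2>.11),'S oven')
```

```text
mat z 2.2182106446354544 bench -0.0015540741091659704
case/vial [150 138   6   6  27] c 610.3 306.2 wh 19.9 18.8 a 76.8 z [36.3 41.6 47.7]
case/vial [126 142  15  49 632] c 511.6 371.9 wh 182.7 48.7 a 6.2 z [39.  45.9 51.7]
case/vial [197 149  17  49 613] c 492.9 103.0 wh 180.5 46.6 a 6.9 z [39.6 45.9 52.3]
case/vial [161 150  18  50 627] c 484.1 234.6 wh 181.2 48.5 a 8.9 z [39.4 46.  52.4]
case/vial [185 198   7   6  28] c 387.8 158.9 wh 19.8 18.0 a 48.6 z [36.1 42.  48. ]
oven [ 313  120   86   84 6885] c 543.3 -438.8 wh 301.1 302.3 a 0.1 z [108.3 114.  120.4]
bar [252 137   4  44 139] c 544.2 -75.5 wh 156.8 10.9 a 1.6 z [83.2 88.7 95.9]
pocketfloor [ 252  135   37   55 1628] c 545.8 -138.5 wh 130.6 210.1 a 89.3 z [15.1 21.  26.6]
pocketfloor [289 138  11   5  44] c 635.2 -226.6 wh 15.1 38.3 a 1.3 z [15.1 20.3 25. ]
pocketfloor [288 185  12   4  47] c 455.1 -227.5 wh 12.9 42.0 a 1.5 z [16.1 21.3 25.6]
lips [269 135   8   9  22] c 637.0 -137.8 wh 22.5 36.3 a 52.1 z [30.5 34.1 36.1]
lips [284 135   5  10  22] c 631.4 -195.7 wh 35.9 14.9 a 1.5 z [31.  35.2 40.6]
lips [268 184  20   6 
[... 356 characters left out ...]
6.4 a 29.1 z [42.2 44.4 49.7]
S case [301 231  37  52 789] c 486.1 230.2 wh 184.3 46.5 a 9.0 z [43.5 47.4 51.8]
S case [336 259  39  56 898] c 512.1 367.9 wh 184.5 45.8 a 6.6 z [43.4 47.3 51.7]
S case [315 297   7   7  29] c 613.9 303.5 wh 20.0 17.0 a 32.1 z [42.7 44.1 48.7]
S case [240 310  29  15 305] c 779.6 200.8 wh 42.6 73.9 a 36.8 z [46.2 78.4 97.1]
S bar [150 170  39  35  91] c 575.2 -294.4 wh 179.0 9.4 a 0.3 z [87.5 94.6 99.4]
S bar [209 196  34  35 178] c 548.2 -78.7 wh 14.0 161.6 a 89.9 z [84.5 90.  95.5]
S oven [  79  116  125   91 5690] c 547.2 -443.0 wh 308.9 304.2 a 89.9 z [111.9 116.6 121.7]
S oven [ 75 187  26  40 393] c 790.3 -440.2 wh 159.2 77.6 a 49.9 z [110.2 112.6 116.1]
```

View pics/crop0.png

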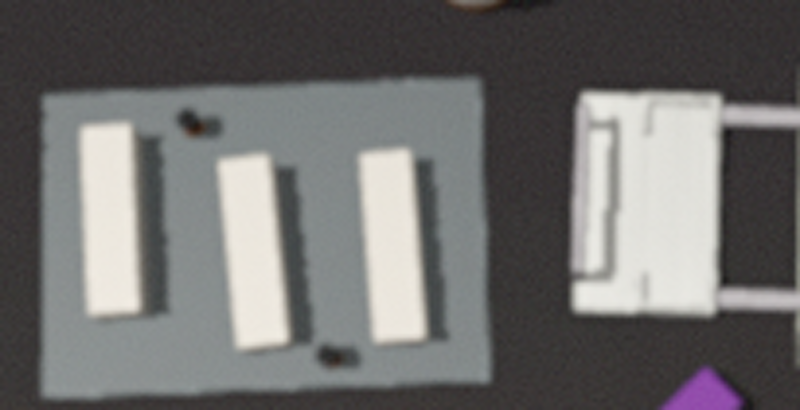

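```bash
cat >> h.py <<'E'
from scipy.spatial.transform import Rotation as R
def plan(pos,yaw):
    """shift (cm) and turn (deg) in the current tool frame to TCP pos (m), tool x down, tool y at world yaw deg"""
    s=env.state(); p,Rc=np.array(s['eef_pos']),np.array(s['eef_rot'])
    a=np.radians(yaw); y=np.array([np.cos(a),np.sin(a),0]); x=np.array([0,0,-1.]); Rt=np.stack([x,y,np.cross(x,y)],1)
    sh=Rc.T@(np.array(pos)-p)*100; rv=np.degrees(R.from_matrix(Rc.T@Rt).as_rotvec())
    print('t %.2f'%s['t'],'pos',np.round(p*1000,1),'yaw %.1f'%np.degrees(np.arctan2(Rc[1,1],Rc[0,1])),'j',np.round(s['joints'],2),'gap %.4f'%s['finger_gap'],'F',np.round(s['ft_force'],2))
    print('  ->',np.round(sh,2).tolist(),np.round(rv,1).tolist())
E
python3 - <<'E'
from h import *
plan([.505,.368,.2],97)
E
```

```text
t 0.10 pos [230.4 580.4 246. ] yaw 68.4 j [-1.16  0.69 -0.19  1.57  0.16  0.9  -0.22] gap 0.0882 F [-1.37 -0.91  0.02]
  -> [4.62, -9.61, 33.36] [-28.6, -0.0, 0.1]
```

>>> {"op": "apply_moves", "data": {
  "plan": [
    [4.6, -9.6, 33.4, -28.6, 0, 0, 1],
    [4.6, -9.6, 33.4, -28.6, 0, 0, 1],
    [4.6, -9.6, 33.4, -28.6, 0, 0, 1],
    [4.6, -9.6, 33.4, -28.6, 0, 0, 1],
    [4.6, -9.6, 33.4, -28.6, 0, 0, 1]
  ]
}}

```text
t: 0.6
eef_pos: [0.4277, 0.4275, 0.2129]
eef_rot: [[-0.001, -0.122, 0.992], [-0.002, 0.992, 0.122], [-1.0, -0.002, -0.001]]
ft_force: [0.4, 0.7, 0.6]
finger_gap: 0.0879
```

>>> {"op": "apply_moves", "data": {
  "plan": [
    [0, 0, 0, 0, 0, 0, 1]
  ]
}}

```text
t: 0.7
eef_pos: [0.4353, 0.4192, 0.2111]
eef_rot: [[0.002, -0.109, 0.994], [-0.009, 0.994, 0.109], [-1.0, -0.01, 0.001]]
ft_force: [-0.5, 1.0, 0.1]
finger_gap: 0.0882
```

Run:
```python
from h import *
plan([.505,.368,.2],97)
```

```text
t 0.70 pos [435.3 419.2 211.1] yaw 96.3 j [-0.65  0.72 -0.35  1.66  0.32  0.83  0.54] gap 0.0882 F [-0.53  1.01  0.13]
  -> [1.17, -5.84, 6.37] [-0.7, 0.0, 0.6]
```

>>> {"op": "apply_moves", "data": {
  "plan": [
    [1.2, -5.8, 6.4, -0.7, 0, 0.6, 1],
    [1.2, -5.8, 6.4, -0.7, 0, 0.6, 1],
    [1.2, -5.8, 6.4, -0.7, 0, 0.6, 1],
    [1.2, -5.8, 6.4, -0.7, 0, 0.6, 1]
  ]
}}

```text
t: 1.1
eef_pos: [0.5059, 0.3671, 0.199]
eef_rot: [[-0.0, -0.118, 0.993], [-0.0, 0.993, 0.118], [-1.0, -0.0, -0.0]]
ft_force: [-0.9, 0.9, -0.3]
finger_gap: 0.0881
```

Run:
```python
from h import *
p,d=grab('wrist'); save(cv2.resize(p,(800,600)),'w1.png')
P=world('wrist'); z=P[...,2]; hsv=cv2.cvtColor(p,cv2.COLOR_RGB2HSV)
n,l,st,c=cv2.connectedComponentsWithStats(((z>.04)&(z<.06)).astype(np.uint8))
for i in range(1,n):
    if st[i,4]<300: continue
    q=P[l==i]
    (cx,cy),(w,h),a=cv2.minAreaRect((q[:,:2]*1000).astype(np.float32))
    print(st[i],'c',round(cx,1),round(cy,1),'wh',round(w,1),round(h,1),'a',round(a,1),np.median(q[:,2]))
plan([.511,.369,.07],97)
```

```text
[  0   0  28  20 437] c 393.6 162.5 wh 13.5 21.4 a 7.6 0.042737473914948754
[   58    22    91   212 11826] c 485.8 235.6 wh 180.5 47.8 a 9.0 0.046898724239057055
[ 233   80   56  193 9808] c 512.5 373.1 wh 179.8 46.2 a 6.4 0.0469331550714448
[172 261  22  21 334] c 612.2 307.7 wh 20.6 20.9 a 18.6 0.04293380434966654
t 1.15 pos [504.5 368.9 199.4] yaw 97.0 j [-0.51  0.76 -0.36  1.61  0.33  0.84  0.69] gap 0.0882 F [-0.41  0.62  0.16]
  -> [12.94, -0.09, 0.66] [-0.0, -0.0, -0.1]
```

View pics/w1.png

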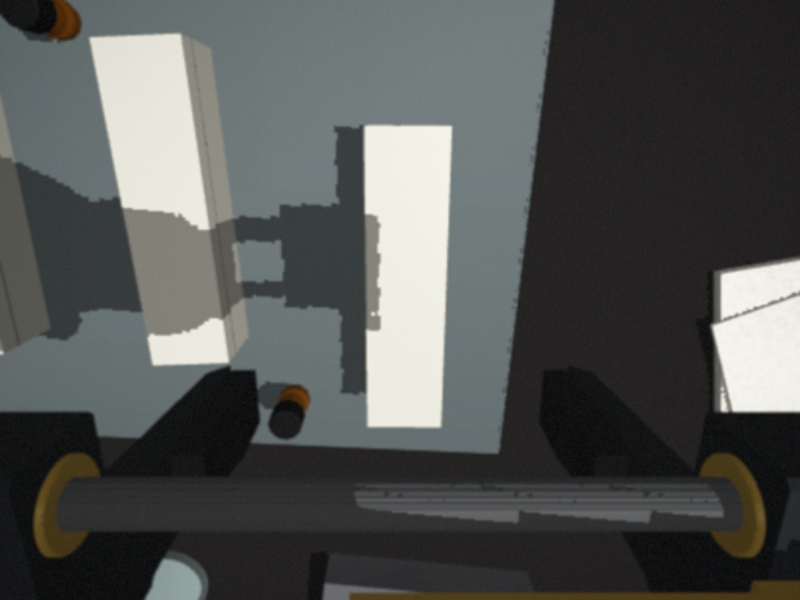

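The wrist view shows the case under the gripper at (405,275), vial_1 at (292,410) clear of the fingers, and the middle case at (180,200). I descend onto the first case at about (512,372), 6.5°.

Run:
```python
from h import *
plan([.512,.372,.028],96.5)
```

```text
t 1.15 pos [504.5 368.9 199.4] yaw 97.0 j [-0.51  0.76 -0.36  1.61  0.33  0.84  0.69] gap 0.0882 F [-0.41  0.62  0.16]
  -> [17.14, 0.19, 0.79] [0.5, -0.0, -0.1]
```

>>> {"op": "apply_moves", "data": {
  "plan": [
    [5, 0.2, 0.8, 0.5, 0, 0, 1],
    [10, 0.2, 0.8, 0.5, 0, 0, 1],
    [14, 0.2, 0.8, 0.5, 0, 0, 1],
    [17.1, 0.2, 0.8, 0.5, 0, 0, 1],
    [17.1, 0.2, 0.8, 0.5, 0, 0, 1]
  ]
}}

```text
t: 1.65
eef_pos: [0.5075, 0.3721, 0.0245]
eef_rot: [[-0.008, -0.117, 0.993], [-0.003, 0.993, 0.117], [-1.0, -0.002, -0.008]]
ft_force: [-1.0, -1.1, -0.0]
finger_gap: 0.0885
```

>>> {"op": "apply_moves", "data": {
  "plan": [
    [0, 0, 0, 0, 0, 0, 1],
    [0, 0, 0, 0, 0, 0, 1]
  ]
}}

```text
t: 1.85
eef_pos: [0.507, 0.374, 0.0261]
eef_rot: [[-0.007, -0.118, 0.993], [-0.001, 0.993, 0.118], [-1.0, 0.0, -0.007]]
ft_force: [-0.4, 0.5, 0.1]
finger_gap: 0.0879
```

Run:
```python
from h import *
plan([.512,.372,.028],96.5)
```

```text
t 1.85 pos [507.  374.   26.1] yaw 96.8 j [-0.56  1.01 -0.26  1.66  0.44  0.53  0.6 ] gap 0.0879 F [-0.44  0.53  0.09]
  -> [-0.19, -0.26, 0.47] [0.3, -0.4, -0.0]
```

>>> {"op": "apply_moves", "data": {
  "plan": [
    [-0.1, -0.2, 0.5, 0.3, -0.4, 0, 1],
    [-0.1, -0.2, 0.5, 0.3, -0.4, 0, -1],
    [-0.1, -0.2, 0.5, 0.3, -0.4, 0, -1],
    [-0.1, -0.2, 0.5, 0.3, -0.4, 0, -1],
    [-0.1, -0.2, 0.5, 0.3, -0.4, 0, -1]
  ],
  "squeeze": 25
}}

```text
t: 2.35
eef_pos: [0.5123, 0.3725, 0.0272]
eef_rot: [[-0.0, -0.113, 0.994], [0.0, 0.994, 0.113], [-1.0, 0.0, -0.0]]
ft_force: [0.4, 0.7, -0.2]
finger_gap: 0.0585
```

>>> {"op": "apply_moves", "data": {
  "plan": [
    [0, 0, 0, 0, 0, 0, -1],
    [0, 0, 0, 0, 0, 0, -1],
    [0, 0, 0, 0, 0, 0, -1]
  ]
}}

```text
t: 2.65
eef_pos: [0.5122, 0.3723, 0.0272]
eef_rot: [[-0.0, -0.113, 0.994], [-0.0, 0.994, 0.113], [-1.0, -0.0, -0.001]]
ft_force: [-0.3, -1.1, 1.9]
finger_gap: 0.0457
```

>>> {"op": "apply_moves", "data": {
  "plan": [
    [-1, 0, 0, 0, 0, 0, -1],
    [-2, 0, 0, 0, 0, 0, -1],
    [-2, 0, 0, 0, 0, 0, -1],
    [-2, 0, 0, 0, 0, 0, -1],
    [-2, 0, 0, 0, 0, 0, -1]
  ]
}}

```text
t: 3.15
eef_pos: [0.5121, 0.3721, 0.0471]
eef_rot: [[-0.001, -0.113, 0.994], [-0.001, 0.994, 0.113], [-1.0, -0.001, -0.001]]
ft_force: [-0.4, -0.0, -2.9]
finger_gap: 0.0456
```

>>> {"op": "apply_moves", "data": {
  "plan": [
    [0, 0, 0, 0, 0, 0, -1],
    [0, 0, 0, 0, 0, 0, -1]
  ]
}}

```text
t: 3.35
eef_pos: [0.5119, 0.372, 0.0467]
eef_rot: [[-0.001, -0.113, 0.994], [-0.001, 0.994, 0.113], [-1.0, -0.001, -0.001]]
ft_force: [0.8, -0.5, -2.1]
finger_gap: 0.0454
```

>>> {"op": "apply_moves", "data": {
  "plan": [
    [0, 0, 0, 0, 0, 0, -1],
    [0, 0, 0, 0, 0, 0, -1]
  ]
}}

```text
t: 3.55
eef_pos: [0.5118, 0.3718, 0.0466]
eef_rot: [[-0.001, -0.113, 0.994], [-0.001, 0.994, 0.113], [-1.0, -0.001, -0.002]]
ft_force: [-0.1, -0.6, -2.5]
finger_gap: 0.0458
```

About 2.5 N, so this is the light column. I set it back down.

>>> {"op": "apply_moves", "data": {
  "plan": [
    [1, 0, 0, 0, 0, 0, -1],
    [1.7, 0, 0, 0, 0, 0, -1],
    [1.95, 0, 0, 0, 0, 0, -1],
    [1.95, 0, 0, 0, 0, 0, -1]
  ]
}}

```text
t: 3.95
eef_pos: [0.5113, 0.3714, 0.0272]
eef_rot: [[-0.002, -0.113, 0.994], [-0.003, 0.994, 0.113], [-1.0, -0.002, -0.003]]
ft_force: [-1.2, -1.5, 4.0]
finger_gap: 0.0461
```

>>> {"op": "apply_moves", "data": {
  "plan": [
    [0, 0, 0, 0, 0, 0, -1],
    [0, 0, 0, 0, 0, 0, 1],
    [0, 0, 0, 0, 0, 0, 1],
    [0, 0, 0, 0, 0, 0, 1],
    [0, 0, 0, 0, 0, 0, 1]
  ]
}}

```text
t: 4.45
eef_pos: [0.5113, 0.3714, 0.027]
eef_rot: [[-0.002, -0.113, 0.994], [-0.003, 0.994, 0.113], [-1.0, -0.002, -0.003]]
ft_force: [0.3, 0.5, 0.6]
finger_gap: 0.0753
```

Run:
```python
from h import *
plan([.512,.372,.12],99)
plan([.4855,.234,.12],99)
```

```text
t 4.45 pos [511.3 371.4  27. ] yaw 96.5 j [-0.56  1.01 -0.26  1.66  0.44  0.54  0.6 ] gap 0.0753 F [0.29 0.48 0.61]
  -> [-9.3, 0.03, 0.05] [-2.5, -0.2, 0.1]
t 4.45 pos [511.3 371.4  27. ] yaw 96.5 j [-0.56  1.01 -0.26  1.66  0.44  0.54  0.6 ] gap 0.0753 F [0.29 0.48 0.61]
  -> [-9.26, -13.38, -4.14] [-2.5, -0.2, 0.1]
```

>>> {"op": "apply_moves", "data": {
  "plan": [
    [-5, 0, 0, 0, 0, 0, 1],
    [-9.3, 0, 0, 0, 0, 0, 1],
    [-9.3, -4.5, -1.4, -1, 0, 0, 1],
    [-9.3, -9, -2.8, -2, 0, 0, 1],
    [-9.3, -13.4, -4.1, -2.5, 0, 0, 1]
  ]
}}

```text
t: 4.95
eef_pos: [0.4857, 0.2325, 0.121]
eef_rot: [[-0.001, -0.157, 0.988], [-0.002, 0.988, 0.157], [-1.0, -0.002, -0.002]]
ft_force: [1.3, -0.9, -0.2]
finger_gap: 0.0881
```

>>> {"op": "apply_moves", "data": {
  "plan": [
    [0, 0, 0, 0, 0, 0, 1],
    [0, 0, 0, 0, 0, 0, 1]
  ]
}}

```text
t: 5.15
eef_pos: [0.4859, 0.2312, 0.1212]
eef_rot: [[-0.001, -0.155, 0.988], [-0.003, 0.988, 0.155], [-1.0, -0.003, -0.002]]
ft_force: [0.2, -0.5, 0.5]
finger_gap: 0.0881
```

Run:
```python
from h import *
plan([.4855,.234,.0275],99)
```

```text
t 5.15 pos [485.9 231.2 121.2] yaw 98.9 j [-0.34  0.78 -0.31  1.93  0.47  0.51  0.74] gap 0.0881 F [ 0.16 -0.52  0.47]
  -> [9.37, 0.31, 0.02] [-0.1, -0.1, 0.1]
```

>>> {"op": "apply_moves", "data": {
  "plan": [
    [4, 0.3, 0, -0.1, 0, 0, 1],
    [7.5, 0.3, 0, -0.1, 0, 0, 1],
    [9.4, 0.3, 0, -0.1, 0, 0, 1],
    [9.4, 0.3, 0, -0.1, 0, 0, 1],
    [9.4, 0.3, 0, -0.1, 0, 0, -1]
  ]
}}

```text
t: 5.65
eef_pos: [0.4855, 0.2357, 0.0273]
eef_rot: [[-0.001, -0.158, 0.987], [-0.001, 0.987, 0.158], [-1.0, -0.001, -0.001]]
ft_force: [-0.0, 0.4, 0.2]
finger_gap: 0.0824
```

>>> {"op": "apply_moves", "data": {
  "plan": [
    [0, 0, 0, 0, 0, 0, -1],
    [0, 0, 0, 0, 0, 0, -1],
    [0, 0, 0, 0, 0, 0, -1],
    [0, 0, 0, 0, 0, 0, -1],
    [0, 0, 0, 0, 0, 0, -1]
  ]
}}

```text
t: 6.15
eef_pos: [0.4858, 0.2355, 0.0277]
eef_rot: [[-0.0, -0.158, 0.987], [-0.001, 0.987, 0.158], [-1.0, -0.001, -0.0]]
ft_force: [-0.5, -0.6, 3.5]
finger_gap: 0.046
```

>>> {"op": "apply_moves", "data": {
  "plan": [
    [0, 0, 0, 0, 0, 0, -1],
    [0, 0, 0, 0, 0, 0, -1]
  ]
}}

```text
t: 6.35
eef_pos: [0.4858, 0.2353, 0.0277]
eef_rot: [[-0.0, -0.158, 0.987], [-0.002, 0.987, 0.158], [-1.0, -0.002, -0.0]]
ft_force: [0.3, 0.8, 1.8]
finger_gap: 0.0458
```

>>> {"op": "apply_moves", "data": {
  "plan": [
    [-1, 0, 0, 0, 0, 0, -1],
    [-2, 0, 0, 0, 0, 0, -1],
    [-2, 0, 0, 0, 0, 0, -1],
    [-2, 0, 0, 0, 0, 0, -1],
    [-2, 0, 0, 0, 0, 0, -1]
  ]
}}

```text
t: 6.85
eef_pos: [0.4857, 0.2353, 0.0478]
eef_rot: [[-0.0, -0.158, 0.987], [-0.002, 0.987, 0.158], [-1.0, -0.002, -0.001]]
ft_force: [-0.5, -0.1, -0.3]
finger_gap: 0.0455
```

>>> {"op": "apply_moves", "data": {
  "plan": [
    [0, 0, 0, 0, 0, 0, -1],
    [0, 0, 0, 0, 0, 0, -1]
  ]
}}

```text
t: 7.05
eef_pos: [0.4856, 0.2353, 0.0475]
eef_rot: [[-0.001, -0.158, 0.987], [-0.002, 0.987, 0.158], [-1.0, -0.002, -0.001]]
ft_force: [-0.8, 0.5, -1.3]
finger_gap: 0.0458
```

>>> {"op": "apply_moves", "data": {
  "plan": [
    [0, 0, 0, 0, 0, 0, -1],
    [0, 0, 0, 0, 0, 0, -1]
  ]
}}

```text
t: 7.25
eef_pos: [0.4855, 0.2352, 0.0474]
eef_rot: [[-0.001, -0.158, 0.987], [-0.002, 0.987, 0.158], [-1.0, -0.002, -0.001]]
ft_force: [-0.5, 0.9, -1.9]
finger_gap: 0.0456
```

The three readings average about 1.2 N, so this is packing only. I put it back and lift the third as the check.

>>> {"op": "apply_moves", "data": {
  "plan": [
    [1, 0, 0, 0, 0, 0, -1],
    [1.7, 0, 0, 0, 0, 0, -1],
    [1.97, 0, 0, 0, 0, 0, -1],
    [1.97, 0, 0, 0, 0, 0, -1]
  ]
}}

```text
t: 7.65
eef_pos: [0.4849, 0.2349, 0.0277]
eef_rot: [[-0.002, -0.158, 0.987], [-0.003, 0.987, 0.158], [-1.0, -0.003, -0.002]]
ft_force: [-2.5, -1.9, 5.3]
finger_gap: 0.0457
```

>>> {"op": "apply_moves", "data": {
  "plan": [
    [0, 0, 0, 0, 0, 0, -1],
    [0, 0, 0, 0, 0, 0, 1],
    [0, 0, 0, 0, 0, 0, 1],
    [0, 0, 0, 0, 0, 0, 1],
    [0, 0, 0, 0, 0, 0, 1]
  ]
}}

```text
t: 8.15
eef_pos: [0.4849, 0.2349, 0.0275]
eef_rot: [[-0.002, -0.158, 0.987], [-0.003, 0.987, 0.158], [-1.0, -0.003, -0.002]]
ft_force: [0.5, 0.3, 0.0]
finger_gap: 0.0756
```

Run:
```python
from h import *
plan([.494,.102,.16],97)
```

```text
t 8.15 pos [484.9 234.9  27.5] yaw 99.1 j [-0.42  0.94 -0.19  1.95  0.55  0.3   0.66] gap 0.0756 F [0.47 0.3  0.01]
  -> [-13.21, -13.3, -1.23] [2.1, -0.1, 0.2]
```

>>> {"op": "apply_moves", "data": {
  "plan": [
    [-5, 0, 0, 0, 0, 0, 1],
    [-9, -1, 0, 0, 0, 0, 1],
    [-13.2, -5.5, -0.4, 1, 0, 0, 1],
    [-13.2, -10, -0.8, 1.5, 0, 0, 1],
    [-13.2, -13.3, -1.2, 2.1, -0.1, 0.2, 1]
  ]
}}

```text
t: 8.65
eef_pos: [0.4953, 0.0995, 0.1615]
eef_rot: [[0.003, -0.12, 0.993], [-0.0, 0.993, 0.12], [-1.0, -0.0, 0.003]]
ft_force: [0.9, -0.1, 0.0]
finger_gap: 0.0885
```

>>> {"op": "apply_moves", "data": {
  "plan": [
    [0, 0, 0, 0, 0, 0, 1],
    [0, 0, 0, 0, 0, 0, 1]
  ]
}}

```text
t: 8.85
eef_pos: [0.4955, 0.0985, 0.1617]
eef_rot: [[0.003, -0.118, 0.993], [-0.0, 0.993, 0.118], [-1.0, -0.0, 0.003]]
ft_force: [1.0, -0.3, -0.8]
finger_gap: 0.0888
```

Run:
```python
from h import *
p,d=grab('wrist'); save(cv2.resize(p,(800,600)),'w2.png')
P=world('wrist'); z=P[...,2]
n,l,st,c=cv2.connectedComponentsWithStats(((z>.04)&(z<.06)).astype(np.uint8))
for i in range(1,n):
    if st[i,4]<300: continue
    q=P[l==i]
    (cx,cy),(w,h),a=cv2.minAreaRect((q[:,:2]*1000).astype(np.float32))
    print(st[i],'c',round(cx,1),round(cy,1),'wh',round(w,1),round(h,1),'a',round(a,1),np.median(q[:,2]))
plan([.494,.102,.0275],97)
```

```text
[342  40  31  32 764] c 389.3 160.9 wh 21.2 20.9 a 49.6 0.04274709030207943
[  229    68    65   220 12880] c 495.3 104.1 wh 180.6 46.1 a 7.0 0.04693475323963536
[  390    74    85   218 12376] c 484.2 236.3 wh 180.0 47.6 a 9.1 0.04686877003854245
t 8.90 pos [495.4 100.3 161.6] yaw 96.9 j [-0.06  0.69 -0.37  2.    0.47  0.53  0.92] gap 0.0881 F [ 1.   -0.11  0.05]
  -> [13.41, 0.17, -0.17] [-0.1, 0.2, -0.0]
```

View pics/w2.png

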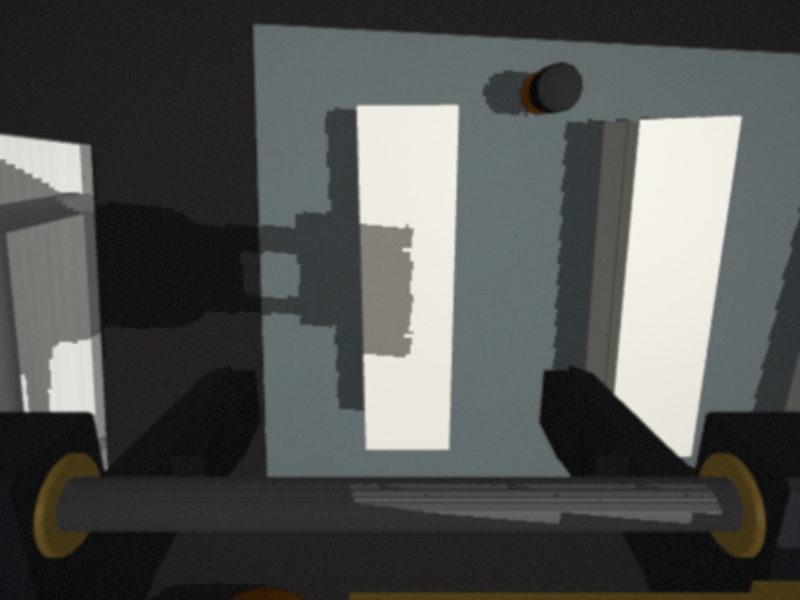

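The third case is centred between the fingers at (410,275). The middle case is flat at (675,280), and vial_2 at (553,88) is well clear. Descending.

>>> {"op": "apply_moves", "data": {
  "plan": [
    [5, 0.25, -0.1, -0.1, 0.2, 0, 1],
    [9.5, 0.25, -0.1, -0.1, 0.2, 0, 1],
    [13.4, 0.25, -0.1, -0.1, 0.2, 0, 1],
    [13.4, 0.25, -0.1, -0.1, 0.2, 0, 1],
    [13.4, 0.25, -0.1, -0.1, 0.2, 0, -1]
  ]
}}

```text
t: 9.4
eef_pos: [0.4941, 0.1047, 0.0275]
eef_rot: [[-0.002, -0.125, 0.992], [0.001, 0.992, 0.125], [-1.0, 0.001, -0.001]]
ft_force: [0.6, 1.1, 0.2]
finger_gap: 0.0819
```

>>> {"op": "apply_moves", "data": {
  "plan": [
    [0, 0, 0, 0, 0, 0, -1],
    [0, 0, 0, 0, 0, 0, -1],
    [0, 0, 0, 0, 0, 0, -1],
    [0, 0, 0, 0, 0, 0, -1],
    [0, 0, 0, 0, 0, 0, -1]
  ],
  "squeeze": 30
}}

```text
t: 9.9
eef_pos: [0.4948, 0.1033, 0.0285]
eef_rot: [[-0.0, -0.123, 0.992], [-0.001, 0.992, 0.123], [-1.0, -0.001, -0.0]]
ft_force: [0.6, -2.9, 7.1]
finger_gap: 0.0461
```

>>> {"op": "apply_moves", "data": {
  "plan": [
    [0, 0, 0, 0, 0, 0, -1],
    [0, 0, 0, 0, 0, 0, -1]
  ]
}}

```text
t: 10.1
eef_pos: [0.4947, 0.1029, 0.0285]
eef_rot: [[-0.0, -0.123, 0.992], [-0.001, 0.992, 0.123], [-1.0, -0.001, -0.0]]
ft_force: [-0.2, -1.8, 0.1]
finger_gap: 0.0459
```

>>> {"op": "apply_moves", "data": {
  "plan": [
    [-1, 0, 0, 0, 0, 0, -1],
    [-2, 0, 0, 0, 0, 0, -1],
    [-2, 0, 0, 0, 0, 0, -1],
    [-2, 0, 0, 0, 0, 0, -1],
    [-2, 0, 0, 0, 0, 0, -1]
  ]
}}

```text
t: 10.6
eef_pos: [0.4946, 0.1029, 0.0484]
eef_rot: [[-0.001, -0.123, 0.992], [-0.001, 0.992, 0.123], [-1.0, -0.001, -0.001]]
ft_force: [-0.3, -0.2, -5.1]
finger_gap: 0.0459
```

>>> {"op": "apply_moves", "data": {
  "plan": [
    [0, 0, 0, 0, 0, 0, -1],
    [0, 0, 0, 0, 0, 0, -1]
  ]
}}

```text
t: 10.8
eef_pos: [0.4944, 0.1029, 0.0481]
eef_rot: [[-0.001, -0.123, 0.992], [-0.001, 0.992, 0.123], [-1.0, -0.001, -0.001]]
ft_force: [0.5, 0.4, -5.4]
finger_gap: 0.0458
```

>>> {"op": "apply_moves", "data": {
  "plan": [
    [0, 0, 0, 0, 0, 0, -1],
    [0, 0, 0, 0, 0, 0, -1]
  ]
}}

```text
t: 11.0
eef_pos: [0.4943, 0.1029, 0.048]
eef_rot: [[-0.002, -0.123, 0.992], [-0.001, 0.992, 0.123], [-1.0, -0.001, -0.002]]
ft_force: [-1.0, -0.1, -4.3]
finger_gap: 0.046
```

About 5 N: this is the heavy one, originally at y≈103 mm and nearest the tray. I raise it, carry it toward the tray and look.

Run:
```python
from h import *
plan([.53,-.03,.26],90)
```

```text
t 11.00 pos [494.3 102.9  48. ] yaw 97.1 j [-0.18  0.89 -0.19  2.05  0.62  0.26  0.79] gap 0.0460 F [-0.99 -0.12 -4.32]
  -> [-21.19, -13.65, 1.88] [7.1, -0.1, 0.1]
```

>>> {"op": "apply_moves", "data": {
  "plan": [
    [-3, 0, 0, 0, 0, 0, -1],
    [-6, 0, 0, 0, 0, 0, -1],
    [-9, 0, 0, 1, 0, 0, -1],
    [-12, -2, 0.3, 2, 0, 0, -1],
    [-15, -4, 0.6, 3, 0, 0, -1]
  ]
}}

```text
t: 11.5
eef_pos: [0.5047, 0.064, 0.1992]
eef_rot: [[-0.002, -0.072, 0.997], [-0.001, 0.997, 0.072], [-1.0, -0.001, -0.002]]
ft_force: [1.2, -0.4, -5.8]
finger_gap: 0.0461
```

Run:
```python
from h import *
plan([.53,-.03,.26],90)
```

```text
t 11.50 pos [504.7  64.  199.2] yaw 94.1 j [ 0.06  0.64 -0.44  1.95  0.43  0.65  0.98] gap 0.0461 F [ 1.18 -0.42 -5.85]
  -> [-6.08, -9.56, 1.82] [4.1, -0.1, 0.1]
```

>>> {"op": "apply_moves", "data": {
  "plan": [
    [-2, -3, 0.6, 1, 0, 0, -1],
    [-4, -6, 1.2, 2, 0, 0, -1],
    [-6, -8, 1.5, 3, 0, 0, -1],
    [-6.1, -9.6, 1.8, 4.1, 0, 0, -1],
    [-6.1, -9.6, 1.8, 4.1, 0, 0, -1]
  ]
}}

```text
t: 12.0
eef_pos: [0.5296, -0.0336, 0.2596]
eef_rot: [[-0.003, 0.004, 1.0], [-0.004, 1.0, -0.004], [-1.0, -0.004, -0.003]]
ft_force: [-0.8, 0.1, -6.0]
finger_gap: 0.046
```

>>> {"op": "apply_moves", "data": {
  "plan": [
    [0, 0, 0, 0, 0, 0, -1],
    [0, 0, 0, 0, 0, 0, -1]
  ]
}}

```text
t: 12.2
eef_pos: [0.5285, -0.0324, 0.2583]
eef_rot: [[-0.006, 0.002, 1.0], [-0.003, 1.0, -0.002], [-1.0, -0.003, -0.006]]
ft_force: [0.2, -0.9, -5.5]
finger_gap: 0.0456
```

Run:
```python
from h import *
p,d=grab('wrist'); save(cv2.resize(p,(800,600)),'w3.png')
p,d=grab('top'); save(cv2.resize(p,(800,600)),'top3.png')
plan([.53,-.03,.26],90)
P=world('top'); z=P[...,2]
```

```text
t 12.30 pos [529.  -32.2 258.8] yaw 89.9 j [ 0.27  0.58 -0.48  1.82  0.36  0.83  1.18] gap 0.0460 F [-0.08  0.03 -5.71]
  -> [-0.12, 0.22, 0.1] [-0.1, -0.3, 0.2]
```

View pics/w3.png

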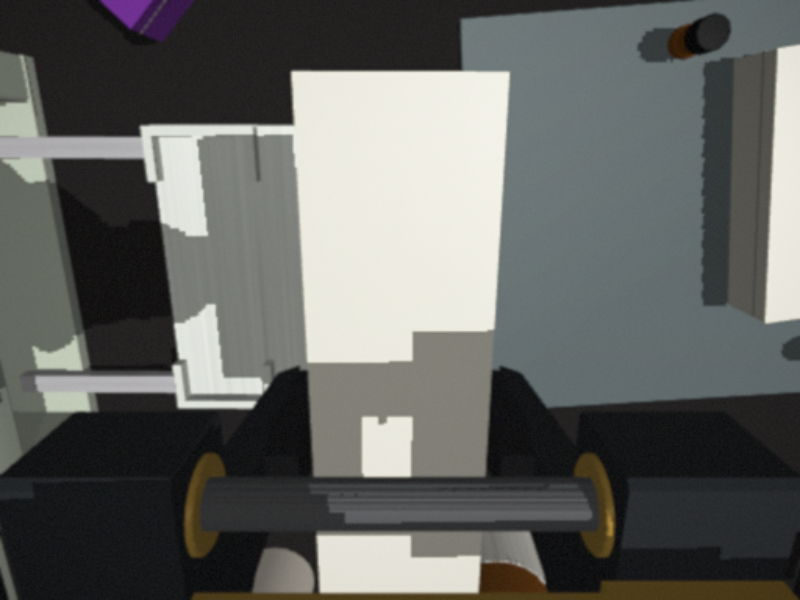

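View pics/top3.png

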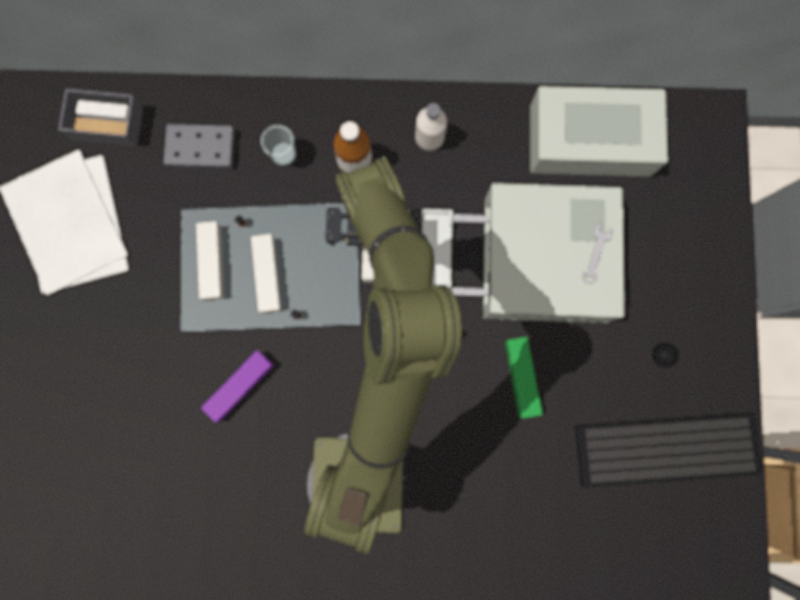

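The wrist view shows the held case, and the tray's rear corner lips at about (150,150) and (180,385). I measure the lips in 3D.

Run:
```python
from h import *
p,d,K,T=load('wrist'); P=world('wrist'); z=P[...,2]
reg=np.zeros(z.shape,bool); reg[70:265,80:192]=1
m=reg&(z>.030)&(z<.037)
n,l,st,c=cv2.connectedComponentsWithStats(m.astype(np.uint8))
for i in range(1,n):
    if st[i,4]<25: continue
    q=P[l==i]; print(st[i],'x',np.round(np.percentile(q[:,0],[1,50,99])*1000,1),'y',np.round(np.percentile(q[:,1],[1,50,99])*1000,1),'z',np.round(np.median(q[:,2])*1000,1))
# tray back outer edge: lips/floor leftmost per row
m2=reg&(z>.012)&(z<.04)
f=reg&(z>.018)&(z<.026); print('floor z',np.median(z[f]))
pts=[]
for v in range(90,255,6):
    u=np.where(m2[v,95:190])[0]
    if len(u): 
        q=P[v,95+u[0]]; pts.append((v,95+u[0],*np.round(q*1000,1)))
for a in pts: print(a)
crop=cv2.resize(p[70:270,80:200],(480,600*800//600*1),interpolation=cv2.INTER_CUBIC); save(cv2.resize(p[70:270,80:200],(360,600),interpolation=cv2.INTER_CUBIC),'w3c.png')
# oven front edge in wrist (z>.1) and top
o=(z>.105)&(z<.125); o[:, 60:]=0
for v in range(40,220,20):
    u=np.where(o[v])[0]
    if len(u): print('oven',v,u[-1],np.round(P[v,u[-1]]*1000,1))
```

```text
[ 90  81  75  36 847] x [443.7 448.7 478.2] y [-203.  -166.8 -128.8] z 33.8
[111 232  55  29 429] x [614.8 645.3 650.6] y [-203.7 -189.6 -144.3] z 33.7
[168 232   7  18  85] x [614.8 622.5 634.6] y [-135.7 -132.8 -129.2] z 33.8
floor z 0.02199002409667339
(90, np.int64(95), np.float64(452.6), np.float64(-198.7), np.float64(33.7))
(96, np.int64(95), np.float64(458.6), np.float64(-199.6), np.float64(33.6))
(102, np.int64(95), np.float64(464.7), np.float64(-200.5), np.float64(33.4))
(108, np.int64(95), np.float64(470.7), np.float64(-200.6), np.float64(35.0))
(114, np.int64(95), np.float64(477.0), np.float64(-201.9), np.float64(34.2))
(120, np.int64(101), np.float64(484.4), np.float64(-202.6), np.float64(20.6))
(126, np.int64(101), np.float64(490.8), np.float64(-202.9), np.float64(21.9))
(132, np.int64(102), np.float64(497.4), np.float64(-202.5), np.float64(22.3))
(138, np.int64(103), np.float64(504.3), np.float64(-203.2), np.float64(20.3))
(144, np.int64(104), np.float64(510.8), np.float64(-202.1), np.float64(22.1))
(150, np.int64(104), np.float64(517.6), np.float64(-203.0), np.float64(
[... 630 characters left out ...]

(204, np.int64(111), np.float64(582.1), np.float64(-203.1), np.float64(22.7))
(210, np.int64(112), np.float64(590.0), np.float64(-203.3), np.float64(21.8))
(216, np.int64(113), np.float64(598.1), np.float64(-203.6), np.float64(20.8))
(222, np.int64(114), np.float64(605.1), np.float64(-202.5), np.float64(22.7))
(228, np.int64(115), np.float64(613.5), np.float64(-202.8), np.float64(21.4))
(234, np.int64(111), np.float64(615.3), np.float64(-202.3), np.float64(34.9))
(240, np.int64(95), np.float64(630.2), np.float64(-230.3), np.float64(19.9))
(246, np.int64(95), np.float64(637.5), np.float64(-230.5), np.float64(21.6))
(252, np.int64(113), np.float64(640.1), np.float64(-204.0), np.float64(32.5))
```

View pics/w3c.png

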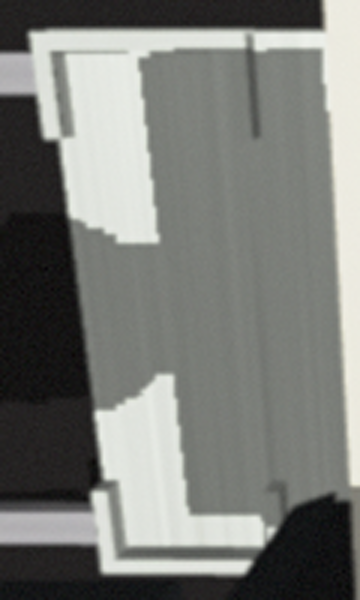

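The pocket centre is (547,-166.5) mm with rotation about 0 and floor at 22 mm. I move above it.

Run:
```python
from h import *
plan([.547,-.1665,.2],90)
```

```text
t 12.30 pos [529.  -32.2 258.8] yaw 89.9 j [ 0.27  0.58 -0.48  1.82  0.36  0.83  1.18] gap 0.0460 F [-0.08  0.03 -5.71]
  -> [5.91, -13.41, 1.85] [-0.1, -0.3, 0.2]
```

>>> {"op": "apply_moves", "data": {
  "plan": [
    [0.5, -3, 0.5, 0, 0, 0, -1],
    [1.5, -6.5, 1, 0, 0, 0, -1],
    [3, -10, 1.5, 0, -0.3, 0.2, -1],
    [5, -12.5, 1.85, -0.1, -0.3, 0.2, -1],
    [5.9, -13.4, 1.85, -0.1, -0.3, 0.2, -1]
  ]
}}

```text
t: 12.8
eef_pos: [0.5458, -0.1695, 0.1978]
eef_rot: [[-0.003, 0.003, 1.0], [-0.001, 1.0, -0.003], [-1.0, -0.001, -0.003]]
ft_force: [-1.2, 0.2, -5.1]
finger_gap: 0.0457
```

>>> {"op": "apply_moves", "data": {
  "plan": [
    [0, 0, 0, 0, 0, 0, -1],
    [0, 0, 0, 0, 0, 0, -1],
    [0, 0, 0, 0, 0, 0, -1]
  ]
}}

```text
t: 13.1
eef_pos: [0.5466, -0.167, 0.1987]
eef_rot: [[-0.001, 0.0, 1.0], [0.001, 1.0, -0.0], [-1.0, 0.001, -0.001]]
ft_force: [0.9, 0.7, -5.5]
finger_gap: 0.0456
```

Run:
```python
from h import *
plan([.547,-.1665,.08],90)
```

```text
t 13.10 pos [ 546.6 -167.   198.7] yaw 90.0 j [ 0.48  0.71 -0.45  1.77  0.43  0.76  1.38] gap 0.0456 F [ 0.95  0.74 -5.54]
  -> [11.87, 0.05, 0.05] [-0.0, -0.1, -0.0]
```

>>> {"op": "apply_moves", "data": {
  "plan": [
    [3.5, 0, 0, 0, 0, 0, -1],
    [7, 0, 0, 0, 0, 0, -1],
    [10, 0, 0, 0, 0, 0, -1],
    [11.9, 0, 0, 0, 0, 0, -1],
    [11.9, 0, 0, 0, 0, 0, -1]
  ]
}}

```text
t: 13.6
eef_pos: [0.5457, -0.1649, 0.0782]
eef_rot: [[-0.004, -0.002, 1.0], [0.002, 1.0, 0.002], [-1.0, 0.002, -0.004]]
ft_force: [-0.7, 0.6, -5.3]
finger_gap: 0.0456
```

>>> {"op": "apply_moves", "data": {
  "plan": [
    [0, 0, 0, 0, 0, 0, -1],
    [0, 0, 0, 0, 0, 0, -1]
  ]
}}

```text
t: 13.8
eef_pos: [0.5471, -0.1639, 0.0798]
eef_rot: [[-0.001, -0.003, 1.0], [0.003, 1.0, 0.003], [-1.0, 0.003, -0.001]]
ft_force: [-0.2, 1.0, -5.0]
finger_gap: 0.0457
```

Run:
```python
from h import *
plan([.547,-.1665,.0475],90)
p,d=grab('wrist'); save(cv2.resize(p,(800,600)),'w4.png')
p,d=grab('scene'); save(cv2.resize(p[150:260,130:270],(763,600),interpolation=cv2.INTER_CUBIC),'s4.png')
```

```text
t 13.80 pos [ 547.1 -163.9   79.8] yaw 90.2 j [ 0.41  0.88 -0.34  1.84  0.55  0.51  1.27] gap 0.0457 F [-0.25  0.95 -5.04]
  -> [3.23, -0.27, -0.0] [0.2, -0.1, -0.1]
```

View pics/w4.png

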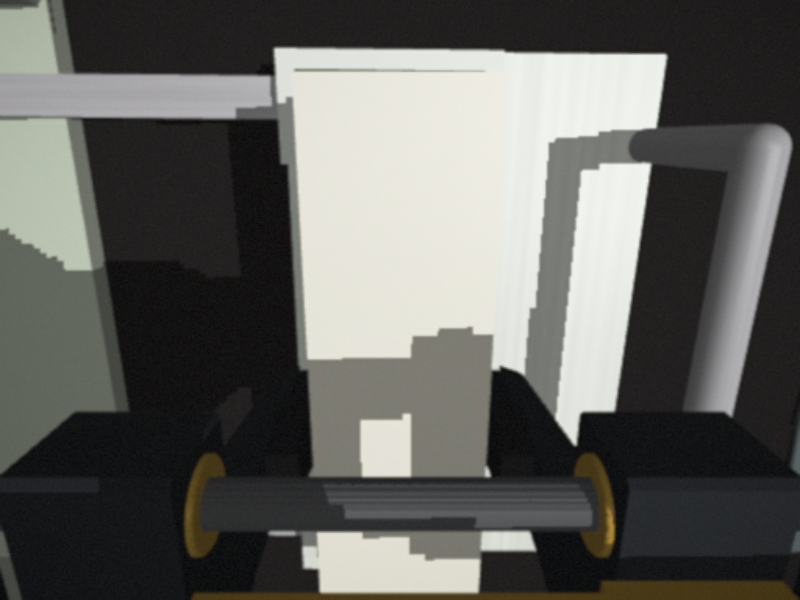

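View pics/s4.png

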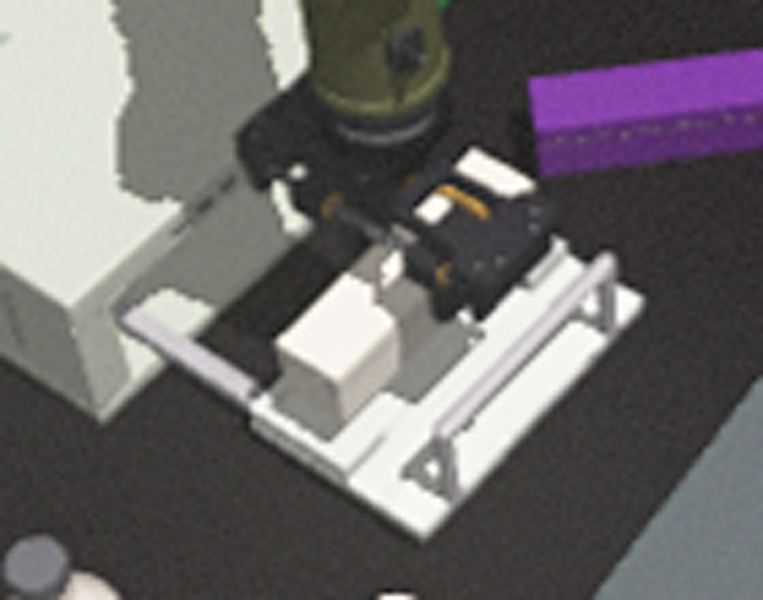

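The wrist view shows the held case (corners about (293,72) and (508,72)) lined up inside the lips. The scene crop shows it over the pocket, with the bar in front clear of the gripper body. I shift -2.7 mm in y and lower gently, watching the force.

>>> {"op": "apply_moves", "data": {
  "plan": [
    [1, -0.27, 0, 0.2, 0, 0, -1],
    [1.8, -0.27, 0, 0.2, 0, 0, -1],
    [2.4, -0.27, 0, 0.2, 0, 0, -1],
    [2.8, -0.27, 0, 0.2, 0, 0, -1],
    [2.8, -0.27, 0, 0.2, 0, 0, -1]
  ]
}}

```text
t: 14.4
eef_pos: [0.5462, -0.1671, 0.0508]
eef_rot: [[-0.003, 0.001, 1.0], [0.002, 1.0, -0.001], [-1.0, 0.002, -0.003]]
ft_force: [-0.2, -0.4, -4.5]
finger_gap: 0.0459
```

>>> {"op": "apply_moves", "data": {
  "plan": [
    [0, 0, 0, 0, 0, 0, -1],
    [0, 0, 0, 0, 0, 0, -1]
  ]
}}

```text
t: 14.6
eef_pos: [0.5463, -0.167, 0.0508]
eef_rot: [[-0.003, 0.001, 1.0], [0.002, 1.0, -0.001], [-1.0, 0.002, -0.003]]
ft_force: [0.1, 0.2, -5.1]
finger_gap: 0.0461
```

Run:
```python
from h import *
plan([.547,-.1665,.0475],90)
```

```text
t 14.60 pos [ 546.3 -167.    50.8] yaw 90.0 j [ 0.39  0.93 -0.3   1.85  0.57  0.46  1.25] gap 0.0461 F [ 0.11  0.25 -5.15]
  -> [0.33, 0.05, 0.07] [-0.0, -0.2, -0.1]
```

>>> {"op": "apply_moves", "data": {
  "plan": [
    [0.1, 0, 0, 0, -0.2, 0, -1],
    [0.2, 0, 0, 0, -0.2, 0, -1],
    [0.3, 0, 0, 0, -0.2, 0, -1],
    [0.3, 0, 0, 0, -0.2, 0, -1]
  ]
}}

```text
t: 15.0
eef_pos: [0.5462, -0.167, 0.0477]
eef_rot: [[0.0, 0.001, 1.0], [0.002, 1.0, -0.001], [-1.0, 0.002, 0.0]]
ft_force: [-0.0, -0.4, -5.0]
finger_gap: 0.0457
```

>>> {"op": "apply_moves", "data": {
  "plan": [
    [0, 0, 0, 0, 0, 0, -1],
    [0, 0, 0, 0, 0, 0, -1]
  ]
}}

```text
t: 15.2
eef_pos: [0.5462, -0.167, 0.0477]
eef_rot: [[0.0, 0.001, 1.0], [0.002, 1.0, -0.001], [-1.0, 0.002, 0.0]]
ft_force: [-0.2, -0.4, -5.6]
finger_gap: 0.046
```

Not in contact yet. I take small steps down.

>>> {"op": "apply_moves", "data": {
  "plan": [
    [0.05, 0, 0, 0, 0, 0, -1],
    [0.1, 0, 0, 0, 0, 0, -1],
    [0.1, 0, 0, 0, 0, 0, -1]
  ]
}}

```text
t: 15.5
eef_pos: [0.5463, -0.167, 0.0475]
eef_rot: [[0.001, 0.001, 1.0], [0.002, 1.0, -0.001], [-1.0, 0.002, 0.001]]
ft_force: [-2.1, 0.7, 5.1]
finger_gap: 0.0458
```

>>> {"op": "apply_moves", "data": {
  "plan": [
    [0.05, 0, 0, 0, 0, 0, -1],
    [0.1, 0, 0, 0, 0, 0, -1],
    [0.1, 0, 0, 0, 0, 0, -1]
  ]
}}

```text
t: 15.8
eef_pos: [0.5463, -0.167, 0.0475]
eef_rot: [[0.001, 0.0, 1.0], [0.001, 1.0, -0.0], [-1.0, 0.001, 0.001]]
ft_force: [-4.4, 1.1, 10.3]
finger_gap: 0.0459
```

Contact: the case rests on the pocket floor. I release it.

>>> {"op": "apply_moves", "data": {
  "plan": [
    [-0.03, 0, 0, 0, 0, 0, -1],
    [-0.03, 0, 0, 0, 0, 0, 0.3],
    [0, 0, 0, 0, 0, 0, 0.3],
    [0, 0, 0, 0, 0, 0, 0.6],
    [0, 0, 0, 0, 0, 0, 0.6]
  ]
}}

```text
t: 16.3
eef_pos: [0.5465, -0.167, 0.0474]
eef_rot: [[0.001, 0.0, 1.0], [0.001, 1.0, -0.0], [-1.0, 0.001, 0.001]]
ft_force: [-0.4, -0.8, 0.1]
finger_gap: 0.0698
```

>>> {"op": "apply_moves", "data": {
  "plan": [
    [0, 0, 0, 0, 0, 0, 0.6],
    [-2, 0, 0, 0, 0, 0, 0.6],
    [-5, 0, 0, 0, 0, 0, 0.6],
    [-9, 0, 0, 0, 0, 0, 0.6],
    [-13, 0, 0, 0, 0, 0, 0.6]
  ]
}}

```text
t: 16.8
eef_pos: [0.5459, -0.1671, 0.1785]
eef_rot: [[0.0, 0.0, 1.0], [0.002, 1.0, -0.0], [-1.0, 0.002, 0.0]]
ft_force: [1.3, -0.2, 0.3]
finger_gap: 0.0708
```

Run:
```python
from h import *
plan([.547,-.03,.2],90)
p,d=grab('wrist'); save(cv2.resize(p,(800,600)),'w5.png')
P=world('wrist'); z=P[...,2]
m=(z>.06)&(z<.072)
n,l,st,c=cv2.connectedComponentsWithStats(m.astype(np.uint8))
for i in range(1,n):
    if st[i,4]<300: continue
    q=P[l==i]
    (cx,cy),(w,h),a=cv2.minAreaRect((q[:,:2]*1000).astype(np.float32))
    print(st[i],'c',round(cx,1),round(cy,1),'wh',round(w,1),round(h,1),'a',round(a,1),np.median(q[:,2]))
```

```text
t 16.80 pos [ 545.9 -167.1  178.5] yaw 90.0 j [ 0.48  0.74 -0.44  1.79  0.45  0.72  1.36] gap 0.0708 F [ 1.33 -0.21  0.27]
  -> [-2.13, 13.71, 0.11] [-0.0, 0.0, -0.1]
[  224    69    65   221 13029] c 546.4 -165.4 wh 46.2 180.3 a 89.9 0.0659084325719439
```

View pics/w5.png

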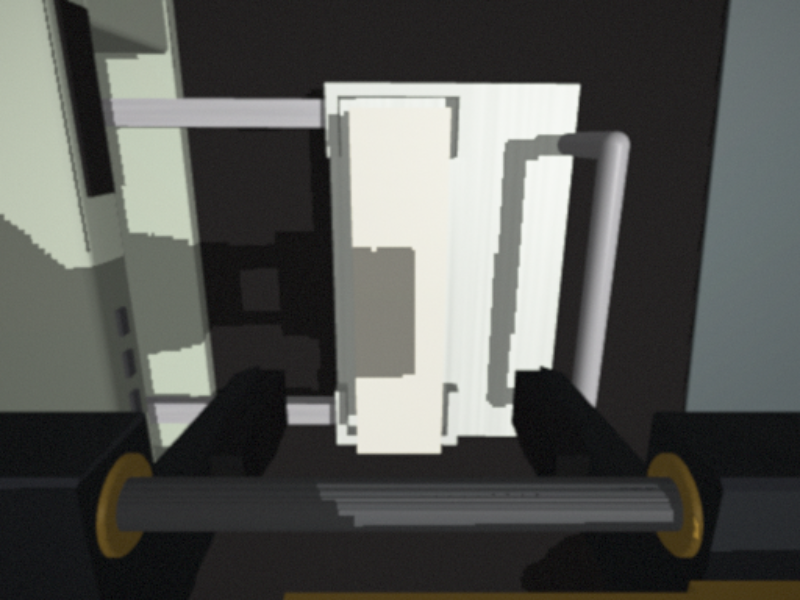

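The case lies flat in the pocket: top at 66 mm, centre (546.4,-165.4), inside all the lips, and the gripper is clear. Next I move to the front of the bar, turn the jaws parallel to it and close them.

>>> {"op": "apply_moves", "data": {
  "plan": [
    [-2.1, 4, 0, 8, 0, 0, 0],
    [-2.1, 8, 0, 16, 0, 0, -1],
    [-2.1, 11, 0, 24, 0, 0, -1],
    [-2.1, 14, 0, 32, 0, 0, -1],
    [-2.1, 15, 0, 40, 0, 0, -1]
  ]
}}

```text
t: 17.35
eef_pos: [0.5495, -0.0129, 0.2059]
eef_rot: [[0.012, 0.644, 0.765], [0.002, 0.765, -0.644], [-1.0, 0.009, 0.007]]
ft_force: [-0.2, 1.2, 0.6]
finger_gap: 0.0326
```

Run:
```python
from h import *
plan([.547,-.015,.2],0)
```

```text
t 17.35 pos [549.5 -12.9 205.9] yaw 49.9 j [ 0.08  0.65 -0.23  1.85  0.23  0.66  0.59] gap 0.0326 F [-0.15  1.25  0.62]
  -> [0.59, -0.33, -0.07] [49.9, 0.2, -0.7]
```

>>> {"op": "apply_moves", "data": {
  "plan": [
    [0.6, -0.3, 0, 8.5, 0, 0, -1],
    [0.6, -0.3, 0, 17, 0, 0, -1],
    [0.6, -0.3, 0, 25.5, 0, 0, -1],
    [0.6, -0.3, 0, 34, 0, 0, -1],
    [0.6, -0.3, 0, 42, 0, 0, -1]
  ]
}}

```text
t: 17.85
eef_pos: [0.5476, -0.0151, 0.1998]
eef_rot: [[0.012, 0.991, 0.132], [0.002, 0.132, -0.991], [-1.0, 0.012, -0.0]]
ft_force: [-0.8, 0.0, 0.7]
finger_gap: 0.0006
```

Run:
```python
from h import *
plan([.547,-.015,.08],0)
p,d=grab('wrist'); save(cv2.resize(p,(800,600)),'w6.png')
```

```text
t 17.85 pos [547.6 -15.1 199.8] yaw 7.6 j [-0.05  0.65 -0.02  1.87  0.01  0.62  0.06] gap 0.0006 F [-0.79  0.01  0.7 ]
  -> [11.98, -0.2, -0.01] [7.6, -0.1, -0.7]
```

View pics/w6.png

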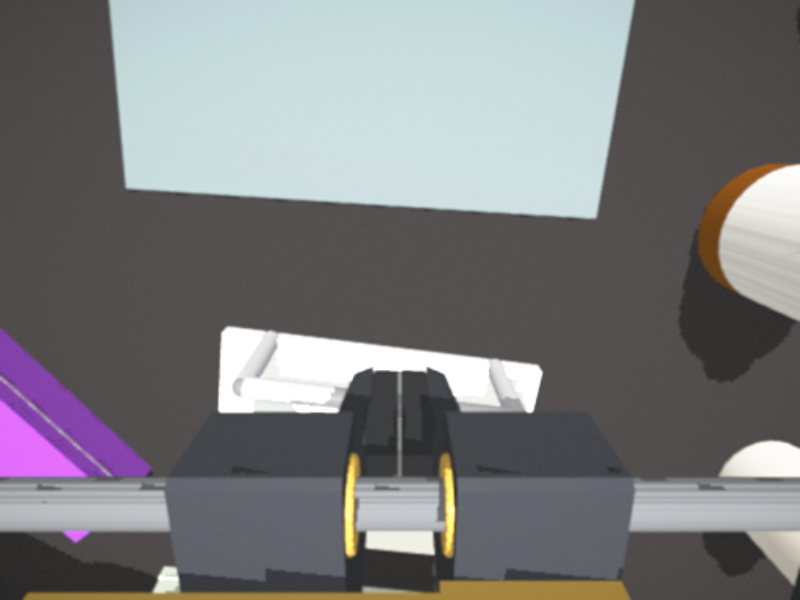

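The fingers are closed and in front of the bar, which appears at about (280,390) to (500,400). I descend to bar height.

>>> {"op": "apply_moves", "data": {
  "plan": [
    [4, -0.2, 0, 7.6, 0, 0, -1],
    [8, -0.2, 0, 7.6, 0, -0.7, -1],
    [12, -0.2, 0, 7.6, 0, -0.7, -1],
    [12, -0.2, 0, 7.6, 0, -0.7, -1],
    [12, -0.2, 0, 7.6, 0, -0.7, -1]
  ]
}}

```text
t: 18.4
eef_pos: [0.5469, -0.0149, 0.0799]
eef_rot: [[-0.002, 1.0, -0.003], [0.001, -0.003, -1.0], [-1.0, -0.002, -0.001]]
ft_force: [0.0, -0.3, -0.5]
finger_gap: 0.0005
```

Run:
```python
from h import *
plan([.547,-.055,.08],0)
```

```text
t 18.40 pos [546.9 -14.9  79.9] yaw -0.2 j [-0.06  0.85  0.01  1.93 -0.03  0.37 -0.03] gap 0.0005 F [ 0.05 -0.28 -0.46]
  -> [-0.02, 0.02, 4.01] [-0.2, -0.1, 0.1]
```

>>> {"op": "apply_moves", "data": {
  "plan": [
    [0, 0, 1, -0.2, 0, 0, -1],
    [0, 0, 2, -0.2, 0, 0, -1],
    [0, 0, 3, -0.2, 0, 0, -1],
    [0, 0, 3.5, -0.2, 0, 0, -1],
    [0, 0, 3.9, -0.2, 0, 0, -1]
  ]
}}

```text
t: 18.9
eef_pos: [0.5469, -0.0551, 0.0804]
eef_rot: [[-0.001, 1.0, -0.001], [0.001, -0.001, -1.0], [-1.0, -0.001, -0.001]]
ft_force: [0.2, 0.2, 0.8]
finger_gap: 0.0006
```

>>> {"op": "apply_moves", "data": {
  "plan": [
    [0, 0, 0.3, 0, 0, 0, -1],
    [0, 0, 0.6, 0, 0, 0, -1],
    [0, 0, 0.9, 0, 0, 0, -1],
    [0, 0, 1.2, 0, 0, 0, -1],
    [0, 0, 1.5, 0, 0, 0, -1]
  ]
}}

```text
t: 19.4
eef_pos: [0.5469, -0.0697, 0.0804]
eef_rot: [[-0.001, 1.0, -0.0], [0.002, -0.0, -1.0], [-1.0, -0.001, -0.002]]
ft_force: [0.7, 2.6, 2.3]
finger_gap: 0.0003
```

>>> {"op": "apply_moves", "data": {
  "plan": [
    [0, 0, 0.4, 0, 0, 0, -1],
    [0, 0, 0.8, 0, 0, 0, -1],
    [0, 0, 1.2, 0, 0, 0, -1],
    [0, 0, 1.6, 0, 0, 0, -1],
    [0, 0, 2, 0, 0, 0, -1]
  ]
}}

```text
t: 19.9
eef_pos: [0.5469, -0.0901, 0.0803]
eef_rot: [[-0.001, 1.0, -0.0], [0.002, -0.0, -1.0], [-1.0, -0.001, -0.002]]
ft_force: [-0.5, 2.5, 1.0]
finger_gap: 0.0002
```

Run:
```python
from h import *
plan([.547,-.2,.08],0)
p,d=grab('scene'); save(cv2.resize(p[130:280,110:310],(800,600),interpolation=cv2.INTER_CUBIC),'s7.png')
```

```text
t 19.90 pos [546.9 -90.1  80.3] yaw -0.0 j [ 0.09  0.85 -0.01  1.91  0.02  0.38  0.07] gap 0.0002 F [-0.52  2.49  1.  ]
  -> [0.01, 0.02, 10.99] [-0.0, -0.1, 0.1]
```

View pics/s7.png

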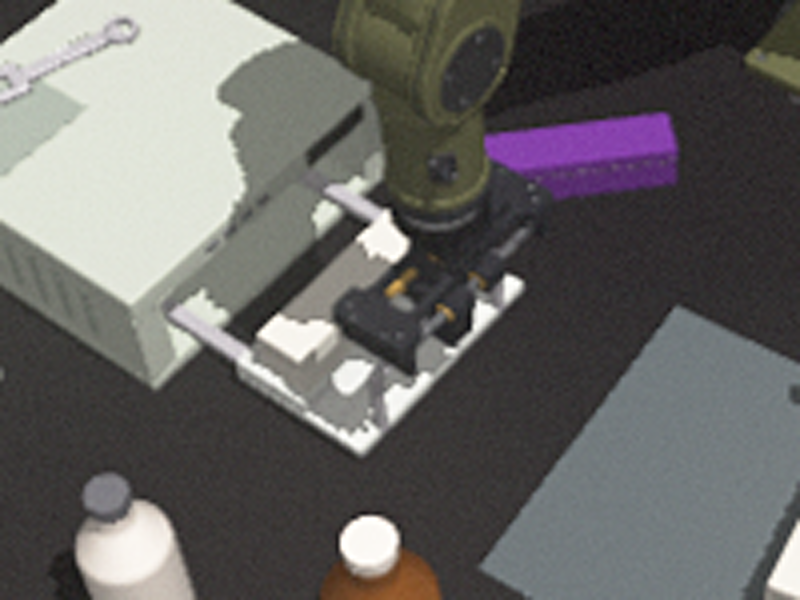

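The tray is sliding at about 2.5 N with the case steady in it. The scene crop shows the fingers on the bar at (440,330). I keep pushing.

>>> {"op": "apply_moves", "data": {
  "plan": [
    [0, 0, 0.4, 0, 0, 0, -1],
    [0, 0, 0.9, 0, 0, 0, -1],
    [0, 0, 1.4, 0, 0, 0, -1],
    [0, 0, 2, 0, 0, 0, -1],
    [0, 0, 2.6, 0, 0, 0, -1]
  ]
}}

```text
t: 20.45
eef_pos: [0.5467, -0.1178, 0.0803]
eef_rot: [[-0.001, 1.0, -0.001], [0.001, -0.001, -1.0], [-1.0, -0.001, -0.0]]
ft_force: [-0.3, 2.5, 1.5]
finger_gap: 0.0003
```

>>> {"op": "apply_moves", "data": {
  "plan": [
    [0, 0, 0.5, 0, 0, 0, -1],
    [0, 0, 1, 0, 0, 0, -1],
    [0, 0, 1.6, 0, 0, 0, -1],
    [0, 0, 2.2, 0, 0, 0, -1],
    [0, 0, 2.8, 0, 0, 0, -1]
  ]
}}

```text
t: 20.95
eef_pos: [0.5466, -0.1464, 0.0802]
eef_rot: [[-0.001, 1.0, -0.001], [0.001, -0.001, -1.0], [-1.0, -0.001, -0.001]]
ft_force: [-0.4, 2.1, 1.1]
finger_gap: 0.0005
```

>>> {"op": "apply_moves", "data": {
  "plan": [
    [0, 0, 0.6, 0, 0, 0, -1],
    [0, 0, 1.2, 0, 0, 0, -1],
    [0, 0, 1.8, 0, 0, 0, -1],
    [0, 0, 2.4, 0, 0, 0, -1],
    [0, 0, 3, 0, 0, 0, -1]
  ]
}}

```text
t: 21.45
eef_pos: [0.5464, -0.1769, 0.0802]
eef_rot: [[-0.001, 1.0, -0.001], [0.0, -0.001, -1.0], [-1.0, -0.001, -0.0]]
ft_force: [-0.6, 2.5, 1.9]
finger_gap: 0.0001
```

>>> {"op": "apply_moves", "data": {
  "plan": [
    [0, 0, 0.6, 0, 0, 0, -1],
    [0, 0, 1.2, 0, 0, 0, -1],
    [0, 0, 1.8, 0, 0, 0, -1],
    [0, 0, 2.4, 0, 0, 0, -1],
    [0, 0, 3, 0, 0, 0, -1]
  ]
}}

```text
t: 21.95
eef_pos: [0.5463, -0.2073, 0.0802]
eef_rot: [[-0.002, 1.0, -0.001], [0.001, -0.001, -1.0], [-1.0, -0.002, -0.001]]
ft_force: [-0.7, 2.7, 1.6]
finger_gap: 0.0001
```

Run:
```python
from h import *
plan([.547,-.231,.08],0)
```

```text
t 21.95 pos [ 546.3 -207.3   80.2] yaw -0.1 j [ 0.31  0.87 -0.04  1.81  0.07  0.46  0.22] gap 0.0001 F [-0.71  2.71  1.63]
  -> [0.02, 0.08, 2.36] [-0.1, -0.0, 0.1]
```

Now slowly to the stop.

>>> {"op": "apply_moves", "data": {
  "plan": [
    [0, 0, 0.4, 0, 0, 0, -1],
    [0, 0, 0.8, 0, 0, 0, -1],
    [0, 0, 1.1, 0, 0, 0, -1],
    [0, 0, 1.4, 0, 0, 0, -1],
    [0, 0, 1.7, 0, 0, 0, -1]
  ]
}}

```text
t: 22.45
eef_pos: [0.5462, -0.2244, 0.0802]
eef_rot: [[-0.002, 1.0, -0.001], [0.001, -0.001, -1.0], [-1.0, -0.002, -0.001]]
ft_force: [-0.7, 1.8, 2.3]
finger_gap: 0.0003
```

>>> {"op": "apply_moves", "data": {
  "plan": [
    [0, 0, 0.2, 0, 0, 0, -1],
    [0, 0, 0.4, 0, 0, 0, -1],
    [0, 0, 0.5, 0, 0, 0, -1]
  ]
}}

```text
t: 22.75
eef_pos: [0.5461, -0.2296, 0.0802]
eef_rot: [[-0.002, 1.0, -0.001], [0.001, -0.001, -1.0], [-1.0, -0.002, -0.001]]
ft_force: [-0.9, 3.7, 2.8]
finger_gap: 0.0003
```

>>> {"op": "apply_moves", "data": {
  "plan": [
    [0, 0, 0.15, 0, 0, 0, -1],
    [0, 0, 0.3, 0, 0, 0, -1]
  ]
}}

```text
t: 22.95
eef_pos: [0.5461, -0.2297, 0.0801]
eef_rot: [[-0.003, 1.0, 0.0], [0.004, 0.0, -1.0], [-1.0, -0.003, -0.004]]
ft_force: [-1.4, 10.3, 5.3]
finger_gap: 0.0002
```

>>> {"op": "apply_moves", "data": {
  "plan": [
    [0, 0, 0.15, 0, 0, 0, -1],
    [0, 0, 0.3, 0, 0, 0, -1]
  ]
}}

```text
t: 23.15
eef_pos: [0.5461, -0.2297, 0.0801]
eef_rot: [[-0.004, 1.0, 0.002], [0.008, 0.002, -1.0], [-1.0, -0.004, -0.008]]
ft_force: [-1.0, 9.3, 5.3]
finger_gap: 0.0003
```

It is hard against the stop: TCP fixed at -229.7 with the force at 9–10 N. I back off, then rise.

>>> {"op": "apply_moves", "data": {
  "plan": [
    [0, 0, -0.5, 0, 0, 0, -1],
    [0, 0, -2, 0, 0, 0, -1],
    [0, 0, -5, 0, 0, 0, -1],
    [0, 0, -9, 0, 0, 0, -1],
    [-2, 0, -13, 0, 0, 0, -1]
  ]
}}

```text
t: 23.65
eef_pos: [0.5444, -0.0986, 0.0996]
eef_rot: [[-0.007, 1.0, 0.001], [0.008, 0.001, -1.0], [-1.0, -0.007, -0.008]]
ft_force: [-0.0, 0.2, 0.9]
finger_gap: 0.0006
```

>>> {"op": "apply_moves", "data": {
  "plan": [
    [-4, 0, 0, 0, 0, 0, -1],
    [-8, 0, 0, 0, 0, 0, -1],
    [-12, 0, -4, 0, 0, 0, -1],
    [-14, 0, -8, 0, 0, 0, -1],
    [-14, 0, -10, 0, 0, 0, -1]
  ]
}}

```text
t: 24.15
eef_pos: [0.5476, 0.0051, 0.244]
eef_rot: [[0.001, 1.0, 0.005], [0.011, 0.005, -1.0], [-1.0, 0.001, -0.011]]
ft_force: [-0.1, 0.2, -0.1]
finger_gap: 0.0006
```

Run:
```python
from h import *
plan([.45,.15,.3],0)
for n in ('scene','top','wrist'):
    p,d=grab(n); save(cv2.resize(p,(800,600)),n+'8.png')
for n in('top','scene'):
    P=world(n); z=P[...,2]
    x,y=P[...,0],P[...,1]
    for lab,m in (('bar',(z>.075)&(z<.1)&(x>.4)&(x<.7)&(y>-.285)&(y<-.1)),('mat',(z>.035)&(z<.06)&(x>.35)&(x<.66)&(y>.05)&(y<.45))):
        k,l,st,c=cv2.connectedComponentsWithStats(m.astype(np.uint8))
        for i in range(1,k):
            if st[i,4]<15: continue
            q=P[l==i]
            (cx,cy),(w,h),a=cv2.minAreaRect((q[:,:2]*1000).astype(np.float32))
            print(n,lab,st[i],'c',round(cx,1),round(cy,1),'wh',round(w,1),round(h,1),'a',round(a,1),'z',round(np.median(q[:,2]),4))
```

```text
t 24.15 pos [547.6   5.1 244. ] yaw 0.3 j [-0.08  0.59 -0.01  1.81 -0.01  0.74 -0.07] gap 0.0006 F [-0.13  0.19 -0.08]
  -> [-5.46, -9.67, -14.6] [0.3, -0.6, -0.0]
top bar [298 138   5  44 149] c 545.1 -245.2 wh 13.3 160.8 a 89.8 z 0.088
top mat [150 138   6   6  29] c 611.1 305.7 wh 19.5 19.3 a 9.7 z 0.0395
top mat [126 143  15  49 630] c 510.1 372.1 wh 182.3 49.7 a 6.5 z 0.0457
top mat [161 151  18  49 619] c 482.6 235.2 wh 180.3 47.3 a 9.1 z 0.0459
scene bar [168 173  35  34 179] c 548.3 -248.3 wh 15.6 162.8 a 89.9 z 0.09
scene mat [312 221   7   7  39] c 389.0 154.6 wh 23.7 19.7 a 31.0 z 0.0426
scene mat [301 231  37  53 836] c 486.0 231.6 wh 184.4 47.3 a 9.5 z 0.0475
scene mat [336 259  39  57 943] c 512.4 367.8 wh 185.2 45.8 a 6.5 z 0.0474
scene mat [314 297   8   8  48] c 614.9 302.6 wh 18.7 20.6 a 24.9 z 0.0424
```

View pics/scene8.png

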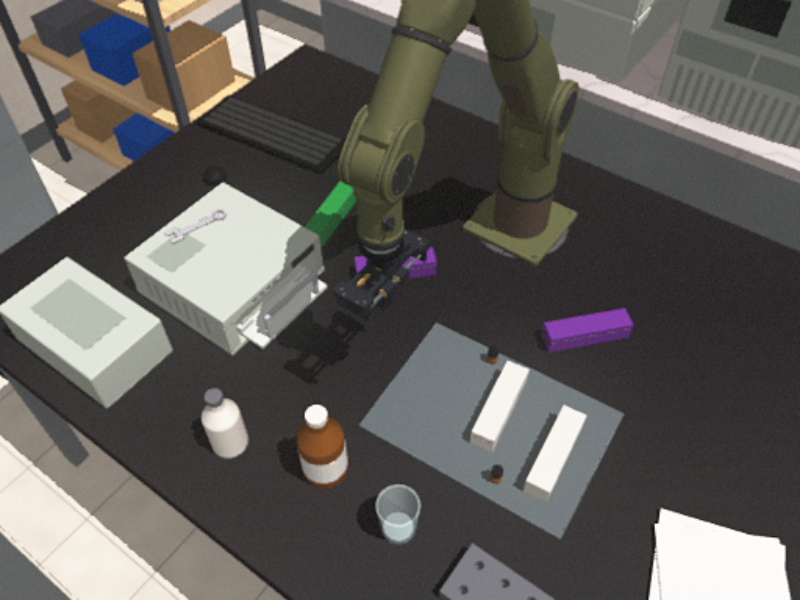

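View pics/top8.png

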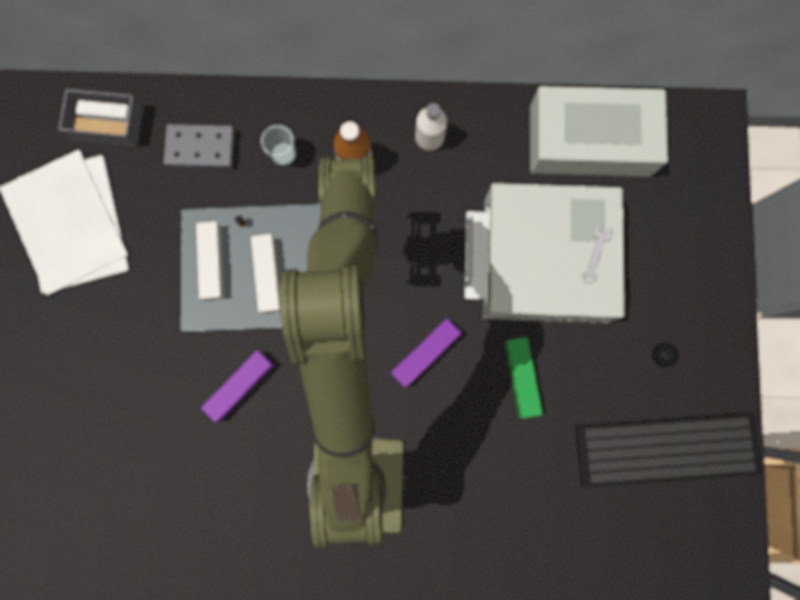

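Both views show the tray home. Each camera measures the bar moved 169.6–169.7 mm, from y -75.5 to -245.2 in the top view. The two other cases lie flat on the mat, and the vials and wrench are in place. Handing in.

Run:
```python
from h import *
print(env.hand_in())
```

```text
the job is handed in; nothing more can be done
None
```

The heavy case is flat in the tray pocket and the tray is pushed home against its stop. I handed the job in at about 24.3 s of the 69 s allowed.

- **Finding it:** I lifted all three cases. The one farthest from the tray read about 2.5 N (light column). The middle one averaged about 1.2 N, though its three readings were noisy (0.3 to 1.9 N), so I took it as packing only. The one nearest the tray read about 5 N (heavy column). I set the first two back on the mat.
- **Placing:** I lowered the heavy case until it touched the pocket floor, then let go. A wrist picture afterwards showed it flat and inside the lips, with its top at 66 mm and its centre about 1 mm from the pocket's.
- **Closing the tray:** It slid at 2–3 N until the force rose to about 10 N and the arm stopped moving. Both cameras measure the bar as having moved about 170 mm. By the top camera it sits about 43 mm in front of the compartment face, against 44 mm expected.
- **Last checks:** The other two cases lie flat on the mat, right side up, within about 2 mm of where they started. Both vials are upright where they were, to within 2–3 mm of camera noise; the arm hid vial_2 from the top camera, so it was checked only in the scene camera. The wrench looks unmoved by eye in both views. The gripper is touching nothing.
- **Not checked or disagreed:** I could not see the case inside the compartment once the tray was closed. It sat steady in the one picture I took during the push. The top and scene cameras disagreed by 3–4 mm on absolute positions, so I used the wrist camera for the tray and to refine the grasps.

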